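Tip the pressing block onto the glued panel

TASK

The dark panel has just been glued onto its plywood base. Push the taller of the two wooden pressing blocks over against the panel's edge so that it pivots over that edge and lies on its side, flat on the panel and square to the edge, with its foot still at the edge. Do not pick it up, and leave the shorter block standing where it is.

Things in the scene. Friction and masses are not known exactly. Their poses are not given: they have to be found in the camera images.
- tall_block: The block to tip: brown hardwood, standing on end on the plywood ledge, 120 mm tall, 60 wide (y), 45 deep (x), about 0.36 kg, cork-faced on the +x side. Origin: centre of its foot; z runs from foot to top, x to the panel. 2 to 8 mm short of the panel's edge. Left or right varies. Pushed near the top towards the panel it tips, not slides, overbalances at 20 to 30 degrees and falls onto the panel.
- tall_block_mid (a point): The middle of the tall block, 60 mm above its foot along its z; axes as the block's.
- short_block: Bystander to leave standing: the same kind of block, 60 mm wide (y), 45 deep (x), but only 70 mm tall, on the same ledge, 170 mm from the tall one centre to centre. Origin: centre of its foot, z up.
- panel_edge (a point): Middle of the fixed dark panel's top near edge, the fence; 30 mm above the work surface. x points level across the panel, away from the robot, y along the edge, z up. Panel 15 mm thick, 190 (x) by 290 (y). In front of it, 15 mm below this point, a fixed plywood ledge reaches out 80 mm. A 130 mm glue bottle and a brush are more than 130 mm past the edge, clear of the block's fall.

How it is judged:
By the outcome, as a careful person would: the job done as asked, in the order asked, and still so for the second after the job is handed in, with the robot touching nothing.
It also fails if it takes over 32 s, if anything falls off the work surface, if the arm or the gripper's body presses on something with over 40 N, if the wrist force passes 120 N, or if a joint passes its speed limit or range.

ROBOT

A 6-joint arm with a two-finger parallel gripper is mounted at the origin on the work surface. World frame = base frame: x ahead of the robot, y to its left, z up, the work surface at z = 0. Lengths are in m, angles in rad, forces in N, time in s.
With the tool pointing down it reaches from about 0.35 to 0.975 m from the base axis. Payload 4.9 kg.
Tool frame: the origin (TCP) lies on the front face of the gripper's body, between the roots of the fingers; the fingertips stand ctrl.tip_extent ahead of it and the grasp point (between the pads) lies 54 mm ahead of it (ctrl.tip_extent is the distance from the TCP to the fingertips, in m); z points along the fingers, y is the line along which they close (so a half turn about z gives the same grasp; the last joint's range is limited). The gripper opens to 85 mm and grips with 20 to 120 N. Pads are 22 mm wide; open, the fingers measure 114 mm over their backs; the gripper's body (76 mm by 85 mm) begins 54 mm behind the grasp point. The pads swing forward as they close: fully open they stand 13 mm farther back than shut.
Start: joints at [1.149, 0.053, 1.613, -0, 1.476, -0.119], TCP at [0.186, 0.597, 0.304] pointing down, gripper open.
Joint ranges: [-3.01, 3.01], [-1.01, 2.22], [0.06, 2.58], [-1.02, 4.17], [0.09, 2.62], [-3.14, 3.14]. Speed limits (rad/s): [2.57, 2.57, 3.14, 3.14, 3.14, 3.14].

INTERFACE

Orientations are given as a rotation vector (axis times angle).
In Python, from station import ctrl gives the robot as it stands.
- The arm moves only by the tool apply_moves, never from a script. Its argument "rows" is one flat list of numbers, 6 for each row, row after row: the shift along the tool's x, y, z normalised to -1 to 1, where 1 is 0.6 m, then the turn, a rotation vector about the tool's x, y, z normalised to -1 to 1, where 1 is 90 degrees. A call has 1 to 20 rows; each row is the pose to reach, as a shift and turn from the pose commanded when the call began, along the tool's axes at that moment; what a row does not reach only later rows make up. A row lasts 1/10 s, in which the tool goes at most 50 mm and 8.59 degrees, less where a joint would pass 70% of its speed; a pose out of reach is approached as far as the arm can. A call with a number of a shift or a turn outside -1 to 1 is refused whole. A call with a gripper value outside its range is refused whole. "grip" is the opening, from 0 (shut) to 1 (fully open), set as the call begins (left out, the last holds). The fingers move at their own pace and stop on an object; "grip_force" is the grip in N (left out, the last holds). Time passes only in rows, so rows that repeat a pose let the fingers close. It gives the time, the measured TCP pose, the force, the opening and the grip force at its end, in the units of the state.
- ctrl.get_obs(): the state, without advancing time (a new reading comes with each control period).
- ctrl.get_image(name): name is "scene" or "top" or "wrist"; returns (picture, depth): 480x640x3 uint8, blue, green, red; 480x640 float32, m along the optical axis (not along the pixel's ray), 0 where there is no reading.
- ctrl.camera_model(name): a dict with "mtx" (3x3 intrinsics, pixels), "R" (3x3) and "t" (3): a world point X has camera coordinates R X + t; the wrist camera has in their place "tool_from_camera" (4x4, takes a point from camera to tool coordinates, whose origin is the TCP and whose axes are the flange's). Camera axes: x right, y down, z forward; pixel columns grow to the right and rows downward; lengths in m; the calibration is good to about 2 mm. The wrist camera is an equidistant fisheye: a pixel r from the principal point sees the ray r / f radians off the axis. A picture is of the moment at which its call begins: read the wrist's pose just before it. camera_model takes no time and is no camera call.
- ctrl.finish_job(): hands the job in; it is judged then, once.
The state is a dict: "t": time; "q": joint angles; "dq": joint speeds; "effort": joint torques, N m; "tool_pos": TCP position; "tool_rot": TCP orientation; "contact_force": force on the tool from outside, world axes, zero at the start; "wrist_torque": the same for the moment, N m; "opening": finger opening in m; "grip_force": force on a finger pad.
Only numpy, scipy, OpenCV 4.12 (cv2) and the standard library are available. Lean on these libraries where they do the work, as an engineer would, in place of code of your own. Each camera call takes 0.05 s, during which the arm holds its last target. There are 200 camera calls.

## Working session

There is one attempt and no reset: what is moved stays moved. The work goes in short steps, Python scripts to look and compute and a tool call to move; the robot and the scene stay as the last step left them, time stands still between calls to the robot, and variables do not carry over. Pictures are saved under pics/ and viewed, at most 10 in all, crops included, and the job is handed in when it is done.

Besides the shell and the picture viewer there is one more tool, called after "Request:" as name(argument=value, ...) on one line, values as JSON. apply_moves: Moves the arm, as the interface text tells. Its arguments: {"type":"object","properties":{"rows":{"type":"array","items":{"type":"number"}},"grip":{"type":"number"},"grip_force":{"type":"number"}},"required":["rows"]}

```bash
mkdir -p pics; python3 - <<'E'
from station import ctrl
import cv2,numpy as np
s=ctrl.get_obs();print(s['tool_pos'],s['tool_rot'],ctrl.tip_extent,s['t'])
ims=[]
for n in("scene","top"):
    im,d=ctrl.get_image(n);np.savez(f"{n}.npz",im=im,d=d);m=ctrl.camera_model(n);print(n,m['mtx'],m['R'],m['t'])
    cv2.imwrite(f"pics/{n}0.png",im)
E
```

```text
[0.18616855 0.59612647 0.30266688] [-0.47375317 -3.10510673  0.00311724] 0.0726 0.0
scene [[615.49052201   0.         324.46020963]
 [  0.         615.49052201 246.03232102]
 [  0.           0.           1.        ]] [[-0.72955548  0.68391923 -0.00181547]
 [ 0.45702985  0.48554811 -0.74522933]
 [-0.50879517 -0.54451586 -0.66680579]] [ 0.36423842 -0.21689026  1.25192129]
top [[478.5821712    0.         324.20529454]
 [  0.         478.5821712  240.53811672]
 [  0.           0.           1.        ]] [[ 0.02296325 -0.99973529  0.00142936]
 [-0.9842064  -0.02285754 -0.17554286]
 [ 0.17552906  0.00262424 -0.98447075]] [0.03509392 0.57326291 0.6504206 ]
```

View pics/scene0.png

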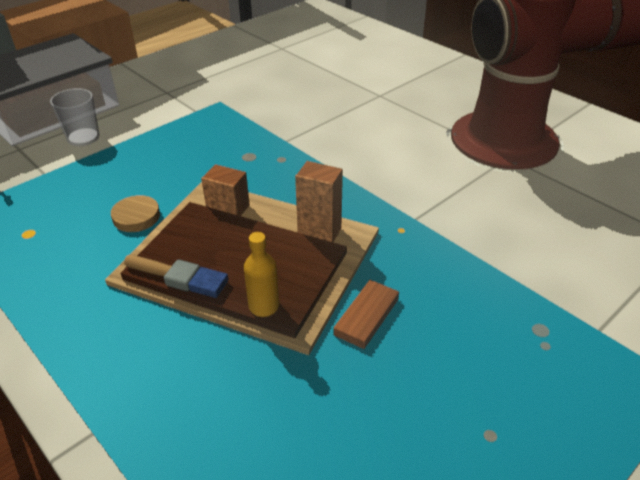

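View pics/top0.png

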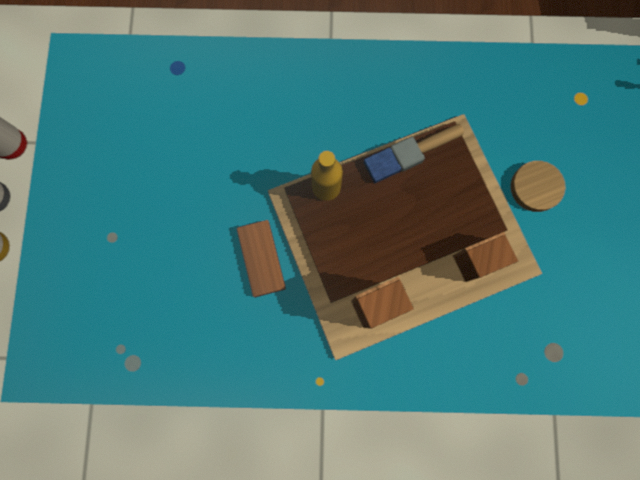

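The scene view shows the tall block (320,200) and the short block (225,190). In the top view their tops are at about (384,303) and (490,257), and the panel's near edge runs from (330,300) to (505,232). Next I'll measure them using depth and the calibration.

```bash
cat > h.py <<'E'
import cv2,numpy as np
from station import ctrl
def cloud(n,d):
    m=ctrl.camera_model(n);v,u=np.mgrid[:480,:640]
    p=np.stack([(u-m['mtx'][0,2])/m['mtx'][0,0]*d,(v-m['mtx'][1,2])/m['mtx'][1,1]*d,d],-1)
    return (p-m['t'])@m['R']
def rect(P,mask):
    n,l,st,_=cv2.connectedComponentsWithStats(mask.astype(np.uint8))
    k=1+np.argmax(st[1:,4]);q=P[l==k]
    return cv2.minAreaRect((q[:,:2]*1000).astype(np.float32)),np.median(q[:,2]),len(q),l==k
E
python3 - <<'E'
from h import *
f=np.load('top.npz');d=f['d'];P=cloud('top',d);Z=P[...,2]
ok=d>0;roi=np.zeros_like(ok);roi[110:360,260:550]=1;ok&=roi
for nm,lo,hi in(('tall',.125,.145),('short',.077,.094),('panel',.024,.037),('ledge',.009,.021)):
    m=ok&(Z>lo)&(Z<hi)
    if nm=='tall': m[:250]=0
    print(nm,rect(P,m)[:3], m.sum())
# refined by ray-casting colour: panel dark mask at z=.03
m=ok&(Z>.024)&(Z<.037);M=rect(P,m)[3]
# near edge: for columns find lowest panel pixel
pts=[]
for c in range(335,505,3):
    r=np.where(M[:,c])[0]
    if len(r): 
        p=P[r.max(),c]; q=P[min(r.max()+3,479),c]
        if q[2]<.022: pts.append(p[:2])
pts=np.array(pts,np.float32)*1000;print(len(pts),cv2.fitLine(pts,cv2.DIST_HUBER,0,.01,.01).ravel())
# scene view: tall
f=np.load('scene.npz');P2=cloud('scene',f['d']);Z2=P2[...,2];o=f['d']>0
for nm,lo,hi,c in(('tall',.13,.142,(160,200,290,350)),('short',.08,.092,(160,200,200,250))):
    m=o&(Z2>lo)&(Z2<hi);k=np.zeros_like(m);k[c[0]:c[1],c[2]:c[3]]=1;print(nm,rect(P2,m&k)[:3])
E
```

```text
tall (((480.52337646484375, -29.62942123413086), (45.00360107421875, 60.18299865722656), 25.296321868896484), np.float64(0.13652022506402411), 1738) 1738
short (((551.9307861328125, -183.684326171875), (44.9720573425293, 60.969932556152344), 24.05948829650879), np.float64(0.08653721546838745), 1457) 1587
panel (((628.6586303710938, -58.23283386230469), (190.49334716796875, 290.03692626953125), 23.471155166625977), np.float64(0.03146951301542235), 19926) 20519
ledge (((596.5209350585938, -73.13375854492188), (281.1243896484375, 341.6486511230469), 23.475481033325195), np.float64(0.016576193768058908), 12091) 12676
30 [ 3.9824438e-01 -9.1727936e-01  5.2518866e+02 -5.7865562e+01]
tall (((483.760009765625, -28.742477416992188), (49.22502899169922, 60.96748352050781), 25.751184463500977), np.float64(0.1356647800361409), 817)
short (((555.7307739257812, -182.43600463867188), (49.359947204589844, 61.988380432128906), 22.802658081054688), np.float64(0.08561086107089853), 691)
```

```bash
cat >> h.py <<'E'
from scipy.spatial.transform import Rotation as Ro
yaw=np.radians(23.47);n=np.array([np.cos(yaw),np.sin(yaw),0]);e=np.array([-n[1],n[0],0]);up=np.array([0,0,1.])
def pose(tip,t,ext=None):
    "tip centre (m) and tilt (deg) -> TCP pos, R"
    t=np.radians(t);z=n*np.sin(t)-up*np.cos(t)
    R=np.column_stack([np.cross(e,z),e,z])
    return np.array(tip)-(ext or ctrl.tip_extent)*z,R
def row(tip,t):
    s=ctrl.get_obs();R0=Ro.from_rotvec(s['tool_rot']);p,R=pose(tip,t)
    r=np.r_[R0.inv().apply(p-s['tool_pos'])/.6,(R0.inv()*Ro.from_matrix(R)).as_rotvec()/(np.pi/2)]
    print(np.round(p,4),np.round(r,3).tolist())
E
python3 - <<'E'
from h import *
print(ctrl.camera_model('wrist')['tool_from_camera'])
row([.4198,-.0567,.16],35)
row([.4198,.25,.2],35)
E
```

```text
[[-3.44175894e-04 -9.57262875e-01 -2.89219070e-01  7.29080926e-02]
 [ 9.99999552e-01 -7.44576759e-05 -9.43575995e-04 -6.26760119e-04]
 [ 8.81715690e-04 -2.89219265e-01  9.57262472e-01 -6.86937976e-02]
 [ 0.00000000e+00  0.00000000e+00  0.00000000e+00  1.00000000e+00]]
[ 0.3816 -0.0733  0.2195] [-0.644, -0.968, 0.14, -0.14, -0.373, -0.439]
[0.3816 0.2334 0.2595] [-0.491, -0.48, 0.073, -0.14, -0.373, -0.439]
```

Request:
apply_moves(rows=[-0.644,-0.968,0.14,-0.14,-0.373,-0.439,-0.644,-0.968,0.14,-0.14,-0.373,-0.439,-0.644,-0.968,0.14,-0.14,-0.373,-0.439,-0.644,-0.968,0.14,-0.14,-0.373,-0.439,-0.644,-0.968,0.14,-0.14,-0.373,-0.439,-0.644,-0.968,0.14,-0.14,-0.373,-0.439,-0.644,-0.968,0.14,-0.14,-0.373,-0.439,-0.644,-0.968,0.14,-0.14,-0.373,-0.439,-0.644,-0.968,0.14,-0.14,-0.373,-0.439,-0.644,-0.968,0.14,-0.14,-0.373,-0.439,-0.644,-0.968,0.14,-0.14,-0.373,-0.439,-0.644,-0.968,0.14,-0.14,-0.373,-0.439,-0.644,-0.968,0.14,-0.14,-0.373,-0.439,-0.644,-0.968,0.14,-0.14,-0.373,-0.439,-0.644,-0.968,0.14,-0.14,-0.373,-0.439,-0.644,-0.968,0.14,-0.14,-0.373,-0.439,-0.644,-0.968,0.14,-0.14,-0.373,-0.439,-0.644,-0.968,0.14,-0.14,-0.373,-0.439,-0.644,-0.968,0.14,-0.14,-0.373,-0.439,-0.644,-0.968,0.14,-0.14,-0.373,-0.439], grip=0.3)

```text
t: 2.1
tool_pos: [0.3821, -0.0718, 0.2201]
tool_rot: [-0.519, 2.483, 0.166]
contact_force: [0.0, 0.1, 0.1]
opening: 0.0257
grip_force: 0.0
```

```bash
python3 - <<'E'
from h import *
s=ctrl.get_obs();print(s['t'],s['tool_pos'],s['q'],s['contact_force'],s['opening'],ctrl.tip_extent)
row([.4198,-.0567,.16],35);row([.4198,-.0567,.032],35)
im,_=ctrl.get_image('scene');cv2.imwrite('pics/s1.png',cv2.resize(im[80:360,120:500],None,fx=2,fy=2))
E
```

```text
2.1 [ 0.38207743 -0.07184383  0.22005047] [-0.66488878 -0.82370686  2.46514108  0.56725847  1.2357687  -2.76651631] [0.01439056 0.0823233  0.09846516] 0.025741859259999736 0.0726
[ 0.3816 -0.0733  0.2195] [0.002, -0.002, -0.0, 0.002, 0.002, 0.001]
[ 0.3816 -0.0733  0.0915] [0.125, -0.002, 0.174, 0.002, 0.002, 0.001]
```

View pics/s1.png

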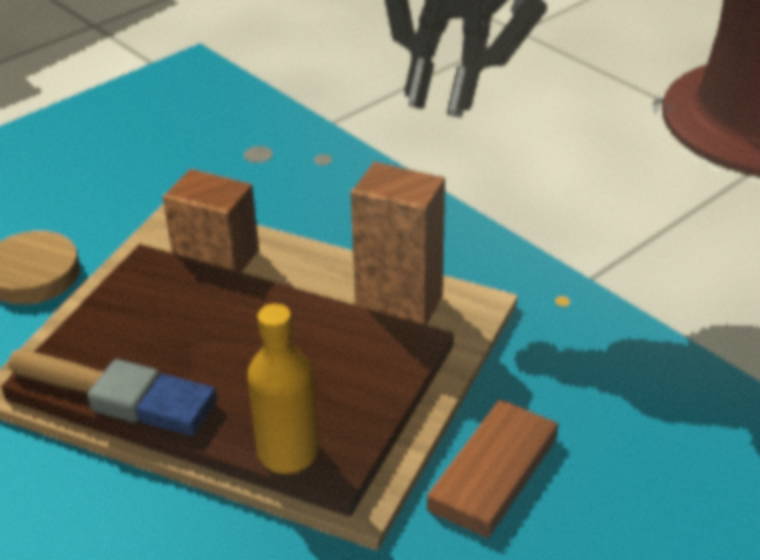

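The gripper sits behind the tall block with its fingertips at about (415,104) and (455,110) in the crop, and nothing has been disturbed. Next I lower it.

Request:
apply_moves(rows=[0.06,-0.002,0.08,0.002,0.002,0.001,0.117,-0.002,0.163,0.002,0.002,0.001,0.117,-0.002,0.163,0.002,0.002,0.001,0.117,-0.002,0.163,0.002,0.002,0.001,0.117,-0.002,0.163,0.002,0.002,0.001,0.117,-0.002,0.163,0.002,0.002,0.001,0.117,-0.002,0.163,0.002,0.002,0.001])

```text
t: 2.85
tool_pos: [0.3825, -0.0752, 0.1019]
tool_rot: [-0.515, 2.484, 0.157]
contact_force: [-0.3, -0.9, -0.0]
opening: 0.0256
grip_force: 0.0
```

```bash
python3 - <<'E'
from h import *
s=ctrl.get_obs();print(s['t'],s['tool_pos'],s['q'],s['contact_force'])
R=Ro.from_rotvec(s['tool_rot']).as_matrix();print('tip',s['tool_pos']+R[:,2]*ctrl.tip_extent)
im,d=ctrl.get_image('top');P=cloud('top',d)
q=P[(d>0)];c=np.array([.4605,-.0392]);a=(q[:,:2]-c)@n[:2];b=(q[:,:2]-c)@e[:2]
k=(abs(b)<.04)&(a<-.003)&(a>-.12)&(q[:,2]>.02)
for i in np.arange(-.1,-.003,.008):
    kk=k&(a>i)&(a<i+.008); print(round(i,3),kk.sum(),np.round([q[kk,2].min(),q[kk,2].max()],3) if kk.any() else '')
row([.4198,-.0567,.034],35)
t0=np.array([.4198,-.0567,.034])
for u in(.02,.03,.035,.04,.045):row(t0+u*n,35)
cv2.imwrite('pics/t1.png',cv2.resize(im[200:400,250:550],None,fx=2.5,fy=2.5))
E
```

```text
2.85 [ 0.38254814 -0.07522153  0.10190413] [-0.66994355 -0.59204093  2.55322861  0.65844675  0.96925704 -2.97348928] [-0.28721004 -0.88488059 -0.00810723]
tip [ 0.42094995 -0.05891745  0.04248833]
-0.1 801 [0.091 0.189]
-0.092 507 [0.082 0.177]
-0.084 391 [0.079 0.136]
-0.076 346 [0.06 0.12]
-0.068 278 [0.051 0.1  ]
-0.06 178 [0.045 0.09 ]
-0.052 144 [0.044 0.074]
-0.044 55 [0.046 0.062]
-0.036 0 
-0.028 0 
-0.02 1 [0.02 0.02]
-0.012 0 
-0.004 0 
[ 0.3816 -0.0733  0.0935] [0.008, 0.003, 0.011, -0.003, 0.001, 0.0]
[ 0.3999 -0.0653  0.0935] [-0.02, 0.003, 0.03, -0.003, 0.001, 0.0]
[ 0.4091 -0.0613  0.0935] [-0.033, 0.003, 0.04, -0.003, 0.001, 0.0]
[ 0.4137 -0.0593  0.0935] [-0.04, 0.003, 0.045, -0.003, 0.001, 0.0]
[ 0.4183 -0.0574  0.0935] [-0.047, 0.004, 0.049, -0.003, 0.001, 0.0]
[ 0.4229 -0.0554  0.0935] [-0.054, 0.004, 0.054, -0.003, 0.001, 0.0]
```

View pics/t1.png

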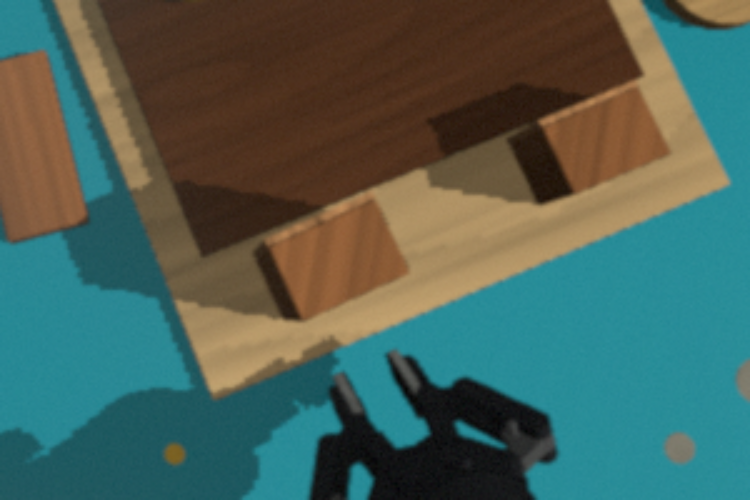

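The fingers are centred behind the tall block, with tips at about (340,375) and (392,352) and the block's back edge running from (300,320) to (408,270). I'll start the low push.

Request:
apply_moves(rows=[0.008,0.003,0.011,-0.003,0.001,0,-0.006,0.003,0.02,-0.003,0.001,0,-0.02,0.003,0.03,-0.003,0.001,0,-0.026,0.003,0.035,-0.003,0.001,0,-0.033,0.003,0.04,-0.003,0.001,0,-0.036,0.003,0.042,-0.003,0.001,0,-0.038,0.003,0.0435,-0.003,0.001,0,-0.04,0.003,0.045,-0.003,0.001,0,-0.0415,0.003,0.046,-0.003,0.001,0,-0.043,0.003,0.047,-0.003,0.001,0,-0.043,0.003,0.047,-0.003,0.001,0])

```text
t: 4.0
tool_pos: [0.4149, -0.058, 0.0912]
tool_rot: [-0.516, 2.489, 0.167]
contact_force: [-0.5, -0.4, -0.1]
opening: 0.0254
grip_force: 0.0
```

```bash
cat >> h.py <<'E'
E0=np.array([.5415,-.0961])
def look(lo=.125,hi=.147):
    im,d=ctrl.get_image('top');P=cloud('top',d);Z=P[...,2]
    A=(P[...,:2]-E0)@n[:2];B=(P[...,:2]-E0)@e[:2]
    m=(d>0)&(Z>lo)&(Z<hi)&(A>-.06)&(A<.14)&(B>.02)&(B<.15)
    r=rect(P,m);c=(np.array(r[0][0])/1000-E0);print('block a,b',c@n[:2],c@e[:2],r[0][1:],r[1],r[2]);return im
E
python3 - <<'E'
from h import *
s=ctrl.get_obs();print(s['t'],s['contact_force'])
R=Ro.from_rotvec(s['tool_rot']).as_matrix();tip=s['tool_pos']+R[:,2]*ctrl.tip_extent;print('tip',tip,(tip[:2]-E0)@n[:2])
look()
E
```

```text
4.0 [-0.49090112 -0.39828942 -0.12337327]
tip [ 0.45287169 -0.04126368  0.03163453] -0.05945637555329555
block a,b -0.02948679272476401 0.0852121306173246 ((44.979427337646484, 60.202823638916016), 25.27151107788086) 0.1365229252090218 1737
```

Request:
apply_moves(rows=[-0.0014,0,0.001,0,0,0,-0.0027,0,0.002,0,0,0,-0.0041,0,0.003,0,0,0,-0.0055,0,0.004,0,0,0,-0.0068,0,0.005,0,0,0,-0.0082,0,0.006,0,0,0,-0.0082,0,0.006,0,0,0])

```text
t: 4.75
tool_pos: [0.4206, -0.0556, 0.091]
tool_rot: [-0.515, 2.489, 0.167]
contact_force: [-1.3, 0.1, 0.1]
opening: 0.0257
grip_force: 0.6
```

```bash
python3 - <<'E'
from h import *
s=ctrl.get_obs();print(s['t'],s['contact_force'])
R=Ro.from_rotvec(s['tool_rot']).as_matrix();tip=s['tool_pos']+R[:,2]*ctrl.tip_extent;print('tip',tip,(tip[:2]-E0)@n[:2])
look()
E
```

```text
4.75 [-1.25209566  0.05326365  0.10025576]
tip [ 0.45854436 -0.03884747  0.03145233] -0.053290710781414743
block a,b -0.0246748569794193 0.08440768856114263 ((44.84139633178711, 60.319705963134766), 23.652812957763672) 0.13649566549646358 1730
```

Request:
apply_moves(rows=[-0.0014,0,0.001,0,0,0,-0.0027,0,0.002,0,0,0,-0.0034,0,0.0025,0,0,0,-0.0034,0,0.0025,0,0,0])

```text
t: 5.2
tool_pos: [0.4228, -0.0546, 0.091]
tool_rot: [-0.516, 2.489, 0.167]
contact_force: [-4.6, -2.2, 2.3]
opening: 0.0253
grip_force: 2.2
```

```bash
python3 - <<'E'
from h import *
s=ctrl.get_obs();print(s['t'],s['contact_force'])
R=Ro.from_rotvec(s['tool_rot']).as_matrix();tip=s['tool_pos']+R[:,2]*ctrl.tip_extent;print('tip',tip,(tip[:2]-E0)@n[:2])
look()
E
```

```text
5.2 [-4.55307197 -2.24719676  2.31333386]
tip [ 0.46074257 -0.0379056   0.03140464] -0.05089924496746451
block a,b -0.02241844973598372 0.08442554017963229 ((44.96623611450195, 60.22066116333008), 23.40574073791504) 0.13643664071695233 1733
```

The block is flush with the edge and square to it. Now I back off and rise to near its top.

Request:
apply_moves(rows=[0.017,0,-0.012,0,0,0,0.034,0,-0.024,0,0,0,0.034,0,-0.024,0,0,0,-0.007,0,-0.082,0,0,0,-0.047,0,-0.14,0,0,0,-0.047,0,-0.14,0,0,0,-0.07,0,-0.124,0,0,0,-0.07,0,-0.124,0,0,0,-0.07,0,-0.124,0,0,0])

```text
t: 6.15
tool_pos: [0.4154, -0.0576, 0.1753]
tool_rot: [-0.517, 2.49, 0.169]
contact_force: [-0.1, -0.1, 0.5]
opening: 0.026
grip_force: 0.0
```

```bash
python3 - <<'E'
from h import *
s=ctrl.get_obs();print(s['t'],s['contact_force'])
R=Ro.from_rotvec(s['tool_rot']).as_matrix();tip=s['tool_pos']+R[:,2]*ctrl.tip_extent;print('tip',tip,(tip[:2]-E0)@n[:2],(tip[:2]-E0)@e[:2])
look()
for u in(-.045,-.03,-.015,-.005,0): row(np.r_[E0+n[:2]*u+e[:2]*.0844,.118],35)
E
```

```text
6.15 [-0.0926743  -0.05654608  0.47903434]
tip [ 0.45324443 -0.04073392  0.11569234] -0.05890349020096128 0.08593501717662375
block a,b -0.022449125527475456 0.0845497483813795 ((45.019744873046875, 60.042659759521484), 23.52367401123047) 0.1365944193293358 1734
[ 0.4284 -0.0532  0.1775] [-0.021, -0.002, 0.01, 0.003, -0.002, -0.002]
[ 0.4422 -0.0472  0.1775] [-0.042, -0.002, 0.024, 0.003, -0.002, -0.002]
[ 0.4559 -0.0412  0.1775] [-0.062, -0.002, 0.039, 0.003, -0.002, -0.002]
[ 0.4651 -0.0373  0.1775] [-0.076, -0.002, 0.048, 0.003, -0.002, -0.002]
[ 0.4697 -0.0353  0.1775] [-0.083, -0.002, 0.053, 0.003, -0.002, -0.002]
```

Request:
apply_moves(rows=[-0.006,0,0.001,0,0,0,-0.011,0,0.003,0,0,0,-0.016,0,0.006,0,0,0,-0.021,0,0.01,0,0,0,-0.024,0,0.012,0,0,0,-0.027,0,0.014,0,0,0,-0.03,0,0.016,0,0,0,-0.033,0,0.018,0,0,0,-0.036,0,0.02,0,0,0,-0.039,0,0.022,0,0,0,-0.042,0,0.024,0,0,0,-0.045,0,0.026,0,0,0,-0.048,0,0.028,0,0,0,-0.051,0,0.031,0,0,0,-0.054,0,0.033,0,0,0,-0.057,0,0.035,0,0,0,-0.06,0,0.037,0,0,0,-0.062,0,0.039,0,0,0,-0.062,0,0.039,0,0,0])

```text
t: 8.1
tool_pos: [0.4558, -0.0405, 0.1779]
tool_rot: [-0.516, 2.489, 0.167]
contact_force: [-0.7, 0.1, 0.3]
opening: 0.0256
grip_force: 0.1
```

```bash
python3 - <<'E'
from h import *
s=ctrl.get_obs();print(s['t'],s['contact_force'])
R=Ro.from_rotvec(s['tool_rot']).as_matrix();tip=s['tool_pos']+R[:,2]*ctrl.tip_extent;print('tip',tip,(tip[:2]-E0)@n[:2],(tip[:2]-E0)@e[:2])
im,_=ctrl.get_image('scene');cv2.imwrite('pics/s2.png',cv2.resize(im[80:360,120:500],None,fx=2,fy=2))
E
```

```text
8.1 [-0.65111178  0.08060608  0.27388723]
tip [ 0.49378123 -0.02371207  0.11832787] -0.014941076640826906 0.08540408275538118
```

View pics/s2.png

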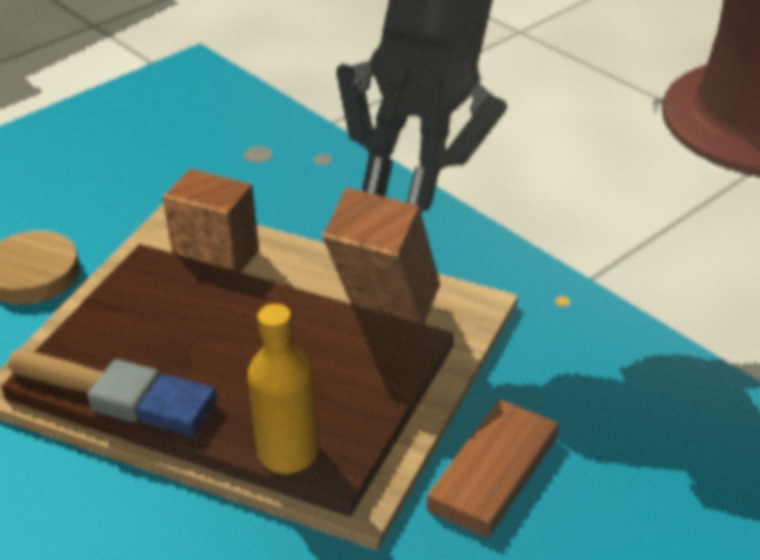

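The block is tilted about 22°, with its top at (375,215) in the crop, and is pivoting over the edge square. I'll keep pushing slowly past balance.

Request:
apply_moves(rows=[-0.002,0,0.0014,0,0,0,-0.004,0,0.003,0,0,0,-0.006,0,0.004,0,0,0,-0.008,0,0.0056,0,0,0,-0.01,0,0.007,0,0,0,-0.012,0,0.0085,0,0,0,-0.014,0,0.01,0,0,0,-0.016,0,0.011,0,0,0,-0.018,0,0.0125,0,0,0,-0.02,0,0.014,0,0,0,-0.02,0,0.014,0,0,0,-0.02,0,0.014,0,0,0,-0.02,0,0.014,0,0,0,-0.02,0,0.014,0,0,0])

```text
t: 9.55
tool_pos: [0.4692, -0.0348, 0.178]
tool_rot: [-0.516, 2.489, 0.167]
contact_force: [0.2, 0.1, -0.3]
opening: 0.0259
grip_force: 0.0
```

```bash
python3 - <<'E'
from h import *
s=ctrl.get_obs();print(s['t'],s['contact_force'])
im,_=ctrl.get_image('scene');cv2.imwrite('pics/s3.png',cv2.resize(im[80:360,120:500],None,fx=2,fy=2))
look(.065,.085)
E
```

```text
9.55 [ 0.1971      0.06857568 -0.28632872]
block a,b 0.02518720596662122 0.08429283524883936 ((119.79420471191406, 60.418190002441406), 23.304447174072266) 0.07645810189224825 2962
```

View pics/s3.png

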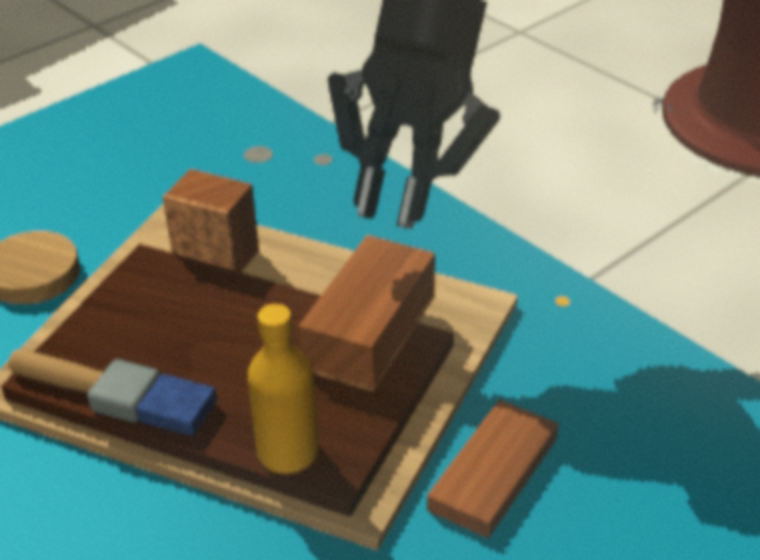

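The block lies flat on the panel and square to the edge, and the short block is still standing at (210,220). However, the tall block slid back as it fell, so its foot is about 35 mm short of the edge. I'll nudge it forward from the foot end.

```bash
python3 - <<'E'
from h import *
for u,z in((-.07,.118),(-.07,.046),(-.045,.046),(-.03,.046),(-.018,.046)): row(np.r_[E0+n[:2]*u+e[:2]*.0843,z],35)
E
```

```text
[ 0.4055 -0.0632  0.1775] [0.096, -0.001, -0.066, 0.002, -0.002, -0.001]
[ 0.4055 -0.0632  0.1055] [0.164, -0.002, 0.033, 0.002, -0.002, -0.001]
[ 0.4285 -0.0533  0.1055] [0.13, -0.002, 0.057, 0.002, -0.002, -0.001]
[ 0.4422 -0.0473  0.1055] [0.11, -0.002, 0.071, 0.002, -0.002, -0.001]
[ 0.4532 -0.0425  0.1055] [0.093, -0.002, 0.082, 0.002, -0.002, -0.001]
```

Request:
apply_moves(rows=[0.05,-0.001,-0.035,0,0,0,0.096,-0.001,-0.066,0.002,-0.002,-0.001,0.096,-0.001,-0.066,0.002,-0.002,-0.001,0.13,-0.002,-0.015,0.002,-0.002,-0.001,0.164,-0.002,0.033,0.002,-0.002,-0.001,0.164,-0.002,0.033,0.002,-0.002,-0.001,0.147,-0.002,0.045,0.002,-0.002,-0.001,0.13,-0.002,0.057,0.002,-0.002,-0.001,0.127,-0.002,0.059,0.002,-0.002,-0.001,0.124,-0.002,0.061,0.002,-0.002,-0.001,0.121,-0.002,0.063,0.002,-0.002,-0.001,0.118,-0.002,0.065,0.002,-0.002,-0.001,0.115,-0.002,0.067,0.002,-0.002,-0.001,0.112,-0.002,0.069,0.002,-0.002,-0.001,0.109,-0.002,0.071,0.002,-0.002,-0.001,0.106,-0.002,0.074,0.002,-0.002,-0.001,0.103,-0.002,0.076,0.002,-0.002,-0.001,0.1,-0.002,0.078,0.002,-0.002,-0.001,0.096,-0.002,0.08,0.002,-0.002,-0.001,0.094,-0.002,0.081,0.002,-0.002,-0.001])

```text
t: 11.65
tool_pos: [0.4524, -0.0426, 0.1054]
tool_rot: [-0.516, 2.486, 0.164]
contact_force: [-1.7, -1.3, 0.5]
opening: 0.0256
grip_force: 0.9
```

```bash
python3 - <<'E'
from h import *
s=ctrl.get_obs();print(s['t'],s['contact_force'])
R=Ro.from_rotvec(s['tool_rot']).as_matrix();tip=s['tool_pos']+R[:,2]*ctrl.tip_extent;print('tip',tip,(tip[:2]-E0)@n[:2])
look(.065,.085)
E
```

```text
11.65 [-1.6587573  -1.27028308  0.51132404]
tip [ 0.49058666 -0.02595806  0.04589376] -0.018765867330439046
block a,b 0.04718882224703239 0.08535087665913912 ((120.16864013671875, 60.33062744140625), 23.401403427124023) 0.07643771966223553 3630
```

Request:
apply_moves(rows=[0.02,0,-0.014,0,0,0,0.055,0,-0.038,0,0,0,0.082,0,-0.057,0,0,0,0.082,0,-0.057,0,0,0,0.035,0,-0.125,0,0,0,-0.015,0,-0.195,0,0,0,-0.015,0,-0.195,0,0,0,-0.015,0,-0.195,0,0,0,-0.015,0,-0.195,0,0,0])

```text
t: 12.6
tool_pos: [0.3976, -0.0663, 0.2057]
tool_rot: [-0.516, 2.486, 0.165]
contact_force: [0.6, 0.1, -1.0]
opening: 0.0251
grip_force: 0.0
```

```bash
python3 - <<'E'
from h import *
s=ctrl.get_obs();print(s['t'],s['contact_force'])
look(.065,.085)
im,_=ctrl.get_image('scene');cv2.imwrite('pics/s4.png',cv2.resize(im[80:360,120:500],None,fx=2,fy=2))
E
```

```text
12.6 [ 0.56129136  0.0592647  -1.0170846 ]
block a,b 0.04740151045901897 0.08539890424566224 ((120.24365234375, 60.256404876708984), 23.392309188842773) 0.07647408396708977 3637
```

View pics/s4.png

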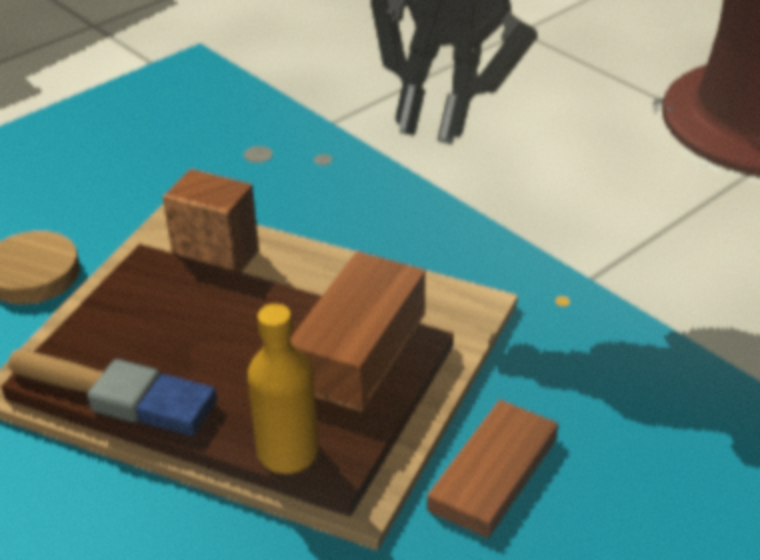

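The tall block lies flat and square with its foot at the edge, from about (390,265) to (330,370) in the crop. The short block is standing undisturbed and the gripper is clear, so I'm handing in.

```bash
python3 -c "
from station import ctrl
print(ctrl.finish_job())"
```

```text
the job is handed in; nothing more can be done
None
```

The tall block now lies flat on the panel and square to its edge, its foot overhanging the edge by about 13 mm (I nudged it forward about 22 mm after it slid back in the fall); the short block still stands where it was, and the job was handed in at about 13 s.

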